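# Fetch the yellow sugar pot from behind the tall crockery

## Task

Get the small yellow pot for the breakfast tray: move the tall item that stands in front of it well clear and stand it gently on the worktop, take the yellow pot out and set it down gently, upright, in the middle of the red coaster on the tray. Then put the tall item back gently where it stood (if it is the jug, with its handle pointing as before), and leave the other tall item, the green pot, the plates, the tray and its cup where they are, with nothing tipped over.

Things in the scene. Friction and masses are not known exactly. Their poses are not given: they have to be found in the camera images.
- rack: White rack, fixed, 170 (x) by 300 mm (y). Origin under its centre, x from its open front to its back, y to its left. Floor 15 mm above the worktop. Two open-topped bays centred at y = +72.5 and -72.5 mm, 135 mm wide, with 10 mm partitions and a rail at the back (x 75 to 85 mm) reaching 45 mm above the floor. A pot stands about 65 mm behind each tall item. The worktop in front is clear.
- mat_left (a point): Centre of the cork mat (80 mm across, flush with the rack's floor) in the left bay, where the jug stands within 3 mm; axes as the rack's.
- mat_right (a point): Centre of the cork mat in the right bay, where the canister stands within 3 mm; axes as the rack's.
- jug_center (a point): White and blue jug, solid, 145 mm tall, 0.3 to 0.55 kg, in the left bay; this point is on its axis, 72 mm above its foot, z up. Foot 48 mm across, belly 66, neck 56 and straight from 90 to 140 mm above the foot, rim 58. A black handle reaches 62 mm from the axis along its -x, towards the rack's front at the start; grip the neck across its y.
- jug_handle (a point): Outermost point of the jug's handle (centre of the 10 mm bar), 57 mm from the jug's axis along its -x and 95 mm above its foot.
- canister_center (a point): Blue round canister, 0.28 to 0.52 kg, in the right bay, 62 mm across and straight up to 122 mm above its foot, then a wooden lid (fixed on) with a small ball knob, 144 mm tall in all. This point is on its axis, half-way up (72 mm above its foot), z up.
- yellow_pot_center (a point): Yellow lidded pot (the one wanted), 0.15 to 0.3 kg, 74 mm tall: straight round body 52 mm across up to 54 mm, then a low lid (fixed on) with a 14 mm white ball knob. This point is on its axis, 37 mm above its foot, z up.
- green_pot_center (a point): Green lidded pot, of the same shape and size as the yellow one, behind the other tall item; to be left alone. This point is on its axis, 37 mm above its foot.
- coaster (a point): Centre of the top of the red coaster (90 mm across, flat) on the breakfast tray; it lies 6 mm above the tray's underside. Axes as the tray's.
- tray: Loose wooden tray, 300 mm (x) by 180 mm (y), 0.9 kg, rim 18 mm high, floor 6 mm thick; origin at the centre of its underside. The coaster's centre is 50 mm towards its +x. It lies to the left or to the right of the rack.
- cup: Blue cup, 76 mm across and 58 mm tall, standing on the tray 110 mm from the coaster's centre; origin at its foot. To be left alone.
- jug: The jug's body, origin at the centre of its foot, z up.
- canister: The canister's body, origin at the centre of its foot, z up.
- yellow_pot: The yellow pot's body, origin at the centre of its foot, z up.
- green_pot: The green pot's body, origin at the centre of its foot.
- plates: Stack of red and white plates, 170 mm across and 59 mm tall, on the other side of the rack from the tray; origin at its foot.
Not all that is in view belongs to the job. Of the things like the yellow_pot, leave any that is orange, pink or purple; of the rest the smaller one is meant.

How it is judged (in metres and radians):
On the way, in this order (a step that is already met when the one before it is completed fails the run):
1. the tall item in front of the yellow pot has been moved clear (110 mm or more between their axes) while the pot still stands in its place (horizontal distance between each of jug_center, canister_center and yellow_pot_center above 0.11 m and distance of yellow_pot_center from where it was at the start of the episode below 0.015 m), for 0.2 s.
2. the yellow pot stands released on the coaster (horizontal distance between yellow_pot_center and coaster below 0.02 m and z of yellow_pot_center in the frame of coaster between 0.03 and 0.045 m and angle between yellow_pot's own z axis and vertical below 0.15 rad and contact force between yellow_pot and the fingers below 0.1 N), for 0.2 s.
At the end, for the whole second after the job is handed in: Yellow pot released at rest on the coaster, upright, within 20 mm of its centre. Jug and canister upright (0.12 rad), at rest, within 20 mm of their starts, the jug's handle within 30 mm of its start. Green pot, plates, tray and cup within 40 mm of theirs (all of step 2 and distance of each of jug_center, canister_center from where it was at the start of the episode below 0.02 m and distance of jug_handle from where it was at the start of the episode below 0.03 m and angle between each of jug, canister's own z axis and vertical below 0.12 rad and linear speed of each of jug, canister, yellow_pot below 0.02 m/s); the robot touches nothing.
It fails at once if the green pot, cup, plates or tray is moved 40 mm or more (distance of any of green_pot, cup, plates, tray from where it was at the start of the episode above 0.04 m).
It fails at once if one of these or the jug, canister or yellow pot is tipped by 0.5 rad or more (angle between any of green_pot, cup, plates, tray, jug, canister, yellow_pot's own z axis and vertical above 0.5 rad).
It fails at once if the yellow pot, jug or canister is let fall (0.6 m/s out of the fingers, a drop of about 20 mm) ((linear speed of jug above 0.6 m/s and contact force between jug and the fingers below 0.1 N) or (linear speed of canister above 0.6 m/s and contact force between canister and the fingers below 0.1 N) or (linear speed of yellow_pot above 0.6 m/s and contact force between yellow_pot and the fingers below 0.1 N)).
It also fails if it takes over 64 s, if anything falls off the work surface, if the arm or the gripper's body presses on something with over 40 N, if the wrist force passes 120 N, or if a joint passes its speed limit or range.

## Robot

A 7-joint arm with a two-finger parallel gripper is mounted at the origin on the work surface. World frame = base frame: x ahead of the robot, y to its left, z up, the work surface at z = 0. Lengths are in mm, angles in rad, forces in N, time in s.
With the tool pointing down it reaches from about 425 to 875 mm from the base axis. Payload 8.4 kg.
Tool frame: the origin (TCP) lies on the centre line of the jaws, within the pads' length; the fingertips stand bot.nose_length ahead of it and the grasp point (between the pads) is the TCP (bot.nose_length is the distance from the TCP to the fingertips, in mm); z points along the fingers, y is the line along which they close (so a half turn about z gives the same grasp; the last joint's range is limited). The gripper opens to 85 mm and grips with 20 to 120 N. Pads are 22 mm wide; open, the fingers measure 114 mm over their backs; the gripper's body (76 mm by 85 mm) begins 54 mm behind the grasp point. The pads swing forward as they close: fully open they stand 13 mm farther back than shut.
Start: joints at [1.011, 0.333, 0.04, 1.465, -0.013, 1.343, -0.059], TCP at [289.007, -582.186, 250.308] pointing down, gripper open.
Joint ranges: [-2.58, 2.58], [-0.38, 2.09], [-1.3, 1.39], [0.25, 2.4], [-1.5, 4.64], [0.08, 2.09], [-2.65, 2.65]. Speed limits (rad/s): [2.22, 2.22, 2.79, 2.79, 3.14, 3.14, 3.14].

## Interface

Orientations are given as a unit quaternion [x, y, z, w].
In Python, from cell import bot, optics, ticket, find_in, outline_of, landmark_of gives the robot as it stands.
- The arm moves only by the tool send_rows, never from a script. Its argument "rows" is a list that holds one entry, the list of rows, each a list of 4 numbers: the shift along the world's x, y, z in cm, then the turn about the world's z in degrees. In form: [[[dx, dy, dz, roll], ...]]. A call has 1 to 8 rows; each row is the pose to reach, as a shift and turn from the pose commanded when the call began; what a row does not reach only later rows make up. A row lasts 1/12 s, in which the tool goes at most 41.7 mm and 7.16 degrees, less where a joint would pass 70% of its speed; a pose out of reach is approached as far as the arm can. A call with a gripper value outside its range is refused whole. "fingers" is the opening, from 0 (shut) to 1 (fully open), set as the call begins (left out, the last holds). The fingers move at their own pace and stop on an object; the grip force is fixed at half the most. Time passes only in rows, so rows that repeat a pose let the fingers close. It gives the time, the measured TCP pose, the force, the opening and the grip force at its end, in the units of the state.
- bot.read_state(): the state, without advancing time (a new reading comes with each control period).
- optics.get_image(name): name is "side" or "top"; returns the picture (480x640x3 uint8, red, green, blue); there is no depth.
- optics.camera_model(name): a dict with "mtx" (3x3 intrinsics, pixels), "D" ([k1, k2, p1, p2, k3] as OpenCV has them; the pictures are not rectified), "rvec" (rotation vector, rad) and "tvec" (3), from world to camera coordinates, as OpenCV has them. Camera axes: x right, y down, z forward; pixel columns grow to the right and rows downward; lengths in mm; the calibration is good to about 2 mm. A picture is of the moment at which its call begins. camera_model takes no time and is no camera call.
- ticket.hand_in(): hands the job in; it is judged then, once.
Trained networks look in the newest picture that a camera, given by its name, has taken for a name from the list of things; names that differ only in an ending like _2 or _b are one class to them, and where a whole thing is asked for, a point or a joint stands for the part that bears it (a point fixed in the world has none). Each returns a list of dicts, best first, with "score" (0 to 1); they miss things now and then, are a little off and sometimes report something else, mostly with a low value. They report only what shows in the picture. A call takes as long as a camera call. They do not tell look-alikes from the thing itself.
- find_in(camera, query): "rect" ([left, top, width, height] in pixels, round what is visible of it).
- outline_of(camera, query): "pixels" (480x640 bool, what is visible of it) and "rect" ([left, top, width, height] in pixels, round what is visible of it).
- landmark_of(camera, query): "uv" ([column, row] in pixels: a listed point, or the origin of a listed thing).
The state is a dict: "clock": time; "joints": joint angles; "joint_vel": joint speeds; "joint_efforts": joint torques, N m; "eef_pos": TCP position; "orientation": TCP orientation; "contact_force": force on the tool from outside, world axes, zero at the start; "ft_torque": the same for the moment, N m; "gripper_width": finger opening in mm; "grasp_force": force on a finger pad.
Only numpy, scipy, OpenCV 4.12 (cv2) and the standard library are available. Lean on these libraries where they do the work, as an engineer would, in place of code of your own. Each camera call takes 0.05 s, during which the arm holds its last target. There are 200 camera calls.

## Working session

There is one attempt and no reset: what is moved stays moved. The work goes in short steps, Python scripts to look and compute and a tool call to move; the robot and the scene stay as the last step left them, time stands still between calls to the robot, and variables do not carry over. Pictures are saved under pics/ and viewed, at most 10 in all, crops included, and the job is handed in when it is done.

Besides the shell and the picture viewer there is one more tool, called after "Call:" as name(argument=value, ...) on one line, values as JSON. send_rows: Moves the arm, as the interface text tells. Its arguments: {"type":"object","properties":{"rows":{"type":"array"},"fingers":{"type":"number"}},"required":["rows"]}

```bash
mkdir -p pics; cat > h.py <<'E'
import numpy as np, cv2
from cell import bot, optics, ticket, find_in, outline_of, landmark_of
def cam(n):
    m=optics.camera_model(n); return [np.array(m[k],float) for k in("mtx","D","rvec","tvec")]
def ray(n,uv):
    K,D,r,t=cam(n); R=cv2.Rodrigues(r)[0]
    p=cv2.undistortPoints(np.array([[uv]],float),K,D)[0,0]
    d=R.T@np.array([p[0],p[1],1]); return -R.T@t.ravel(), d/np.linalg.norm(d)
def tri(a,b):
    (o,d),(p,e)=ray("side",a),ray("top",b)
    s=np.linalg.lstsq(np.stack([d,-e],1),p-o,rcond=None)[0]
    x,y=o+s[0]*d,p+s[1]*e; return (x+y)/2,np.linalg.norm(x-y)
def atz(n,uv,z):
    o,d=ray(n,uv); return o+d*(z-o[2])/d[2]
def proj(n,X):
    K,D,r,t=cam(n); return cv2.projectPoints(np.array(X,float).reshape(-1,3),r,t,K,D)[0][:,0]
E
python3 - <<'E'
from h import *
im={}
for n in("side","top"):
    im[n]=optics.get_image(n); cv2.imwrite(f"pics/{n}0.png",im[n][...,::-1])
for q in "rack mat_left mat_right jug_center jug_handle canister_center yellow_pot_center green_pot_center coaster tray cup plates".split():
    for n in("side","top"):
        print(q,n,[(np.round(d["uv"],1).tolist(),round(d["score"],2)) for d in landmark_of(n,q)[:4]])
s=bot.read_state(); print(s, bot.nose_length)
E
```

```text
rack side [([315.4, 277.0], 0.56)]
rack top [([319.7, 231.8], 0.58)]
mat_left side [([316.2, 288.3], 0.58)]
mat_left top [([144.4, 295.3], 0.2)]
mat_right side [([337.5, 254.5], 0.83)]
mat_right top [([346.9, 249.8], 0.7)]
jug_center side [([316.3, 264.6], 0.71)]
jug_center top [([284.0, 240.8], 0.66), ([345.6, 254.2], 0.47)]
jug_handle side [([337.1, 266.5], 0.83)]
jug_handle top [([285.1, 263.7], 0.95)]
canister_center side [([340.6, 237.1], 0.77)]
canister_center top [([349.9, 245.0], 0.88)]
yellow_pot_center side [([282.9, 221.1], 0.92), ([334.1, 202.0], 0.81), ([363.4, 221.2], 0.8), ([316.8, 241.6], 0.63)]
yellow_pot_center top [([297.8, 166.6], 0.9), ([410.8, 260.6], 0.87), ([432.3, 209.1], 0.62), ([377.7, 171.8], 0.62)]
green_pot_center side [([292.5, 273.0], 0.6)]
green_pot_center top [([283.4, 216.0], 0.78)]
coaster side [([295.4, 401.2], 0.75)]
coaster top [([144.7, 273.1], 0.66)]
tray side [([317.6, 414.1], 0.8)]
tray top [([142.8, 295.5], 0.57)]
cup side []
cup top [([146.7, 297.6], 0.19)]
plates side []
plates top [([470.9, 280.5], 0.89)]
{'clock': 1.3, 'joints': array([ 1.01082764,  0.33322669,  0.03990862,  1.4653777 , -0.01339217,
        1.34328529, -0.0584973 ]), 'joint_vel': array([-0.00112453, -0.00084107,  0.00017227, -0.00056648,  0.00038546,
       -0.00091536, -0.00107577]), 'joint_efforts': array([-7.06574574e-04, -6.58315516e+01,  1.36247903e+00, -4.05822909e+01,
        1.65461720e-02,  2.91531891e-03, -6.35988704e-05]), 'eef_pos': array([ 288.99144877, -582.21054346,  250.30167273]), 'orientation': array([ 9.73582581e-01,  2.28335188e-01, -6.26952109e-06, -1.43989298e-05]), 'contact_force': array([ 0.82919514,  0.08785678, -0.29525213]), 'ft_torque': array([-0.00386492, -0.03622219, -0.03803539]), 'grasp_force': 0.0, 'gripper_width': 85.40458039915396} 19.0
```

View pics/side0.png

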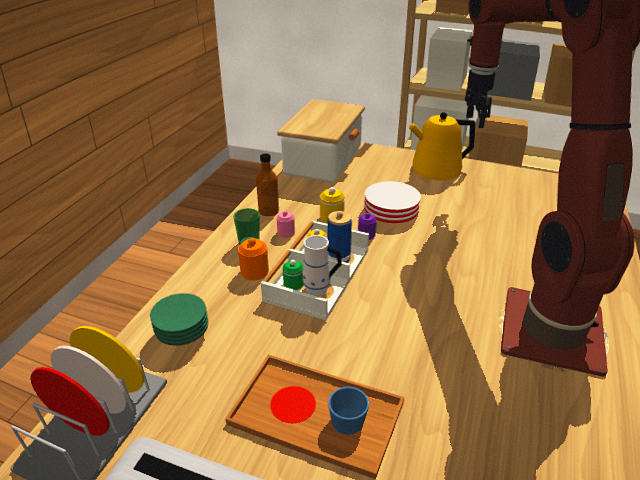

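View pics/top0.png

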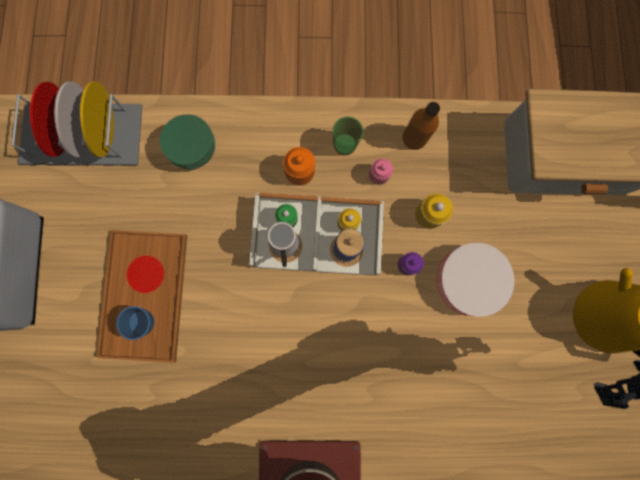

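The canister (top ≈(349,244)) stands in front of the yellow pot ((350,218)), in the right bay. The jug is in front of the green pot. The coaster is at ≈(145,273) in the top view and the cup at (135,322).

```bash
python3 - <<'E'
from h import *
im={n:optics.get_image(n) for n in("side","top")}
T=lambda a,b:(lambda r:(r[0].round(1).tolist(),round(r[1],1)))(tri(a,b))
print("can",T([340.6,237.1],[349.9,245]),atz("top",[349.9,245],87))
print("jug",T([316.3,264.6],[284,240.8]))
print("jh",T([337.1,266.5],[285.1,263.7]))
print("yel",T([316.8,241.6],[350,218]))
print("coaster",T([295.4,401.2],[144.7,273.1]))
print("matR",T([337.5,254.5],[346.9,249.8]))
print("plates",atz("top",[470.9,280.5],0))
for n in im:
    for q in("canister","yellow_pot","coaster","jug","green_pot"):
        for d in outline_of(n,q)[:5]:
            m=d["pixels"]; v,u=np.nonzero(m); print(n,q,round(d["score"],2),np.round(d["rect"],1),len(u),(u.mean().round(1),v.mean().round(1)))
    h=cv2.cvtColor(im[n],cv2.COLOR_RGB2HSV)
    red=((h[...,0]<4)|(h[...,0]>176))&(h[...,1]>220)&(h[...,2]>150)
    c,l,st,ce=cv2.connectedComponentsWithStats(red.astype(np.uint8)); print(n,"red",[(s[4],x.round(1)) for s,x in zip(st[1:],ce[1:]) if s[4]>300])
t=cv2.resize(im["top"][180:290,235:400],None,fx=4.8,fy=4.8,interpolation=cv2.INTER_CUBIC)
s=cv2.resize(im["side"][195:325,250:380],None,fx=4.5,fy=4.5,interpolation=cv2.INTER_CUBIC)
cv2.imwrite("pics/t1.png",t[...,::-1]);cv2.imwrite("pics/s1.png",s[...,::-1])
E
```

```text
can ([556.2, -87.4, 77.4], np.float64(3.9)) [556.84000791 -86.15714112  87.        ]
jug ([565.3, 61.1, 91.6], np.float64(2.5))
jh ([514.2, 57.7, 96.7], np.float64(3.1))
yel ([624.0, -90.8, 45.0], np.float64(4.5))
coaster ([492.0, 391.7, 12.0], np.float64(5.7))
matR ([557.2, -84.0, 22.3], np.float64(6.6))
plates [ 4.84756909e+02 -3.87242141e+02 -2.27373675e-13]
side canister 0.6 [326.8 209.3  28.8  56.4] 1085 (np.float64(340.5), np.float64(234.4))
side yellow_pot 0.87 [275.1 212.1  21.1  26.9] 391 (np.float64(285.7), np.float64(223.9))
side yellow_pot 0.84 [356.4 211.7  23.4  25.7] 383 (np.float64(367.8), np.float64(224.3))
side yellow_pot 0.67 [307.2 228.9  19.3   9.3] 85 (np.float64(316.5), np.float64(232.7))
side yellow_pot 0.67 [322.5 185.1  19.8  36.7] 597 (np.float64(330.9), np.float64(202.3))
side yellow_pot 0.42 [330.4 211.6  20.3  53.9] 1028 (np.float64(340.1), np.float64(234.3))
side coaster 0.95 [224.6 352.2 176.8 124.8] 11274 (np.float64(313.7), np.float64(415.3))
side jug 0.96 [305.1 236.6  36.1  61. ] 1623 (np.float64(318.2), np.float64(264.5))
side jug 0.3 [331.4 214.8
[... 507 characters left out ...]
np.float64(380.1), np.float64(171.7))
top yellow_pot 0.81 [413.5 194.4  38.5  33.6] 969 (np.float64(433.6), np.float64(211.1))
top yellow_pot 0.72 [340.4 205.2  20.3  25.9] 417 (np.float64(349.4), np.float64(219.2))
top yellow_pot 0.69 [397.3 252.9  26.6  23.6] 459 (np.float64(410.4), np.float64(264.0))
top yellow_pot 0.64 [282.5 144.2  29.9  43.9] 1020 (np.float64(298.7), np.float64(165.9))
top coaster 0.94 [ 97.  228.6  87.8 135.6] 9228 (np.float64(143.0), np.float64(293.2))
top jug 0.81 [268.3 226.1  32.   38.9] 843 (np.float64(282.6), np.float64(240.7))
top green_pot 0.97 [275.  203.5  24.1  23.6] 398 (np.float64(286.4), np.float64(214.8))
top red [(np.int32(838), array([144.4, 273.8]))]
```

View pics/t1.png

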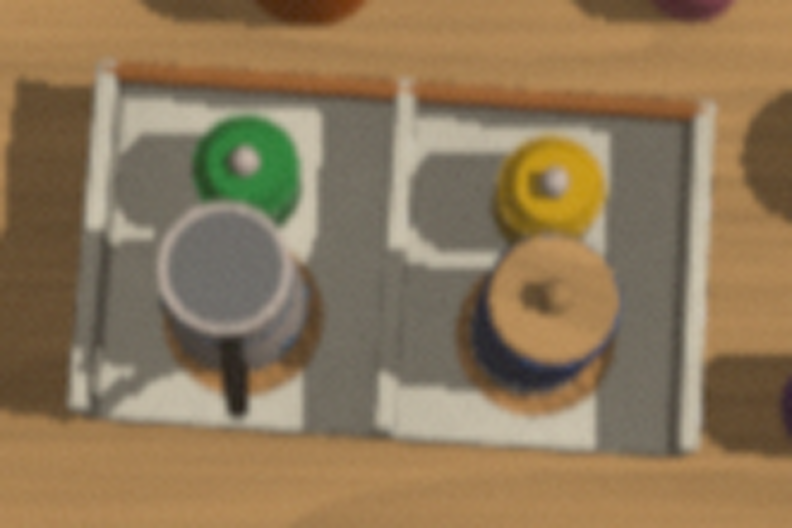

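View pics/s1.png

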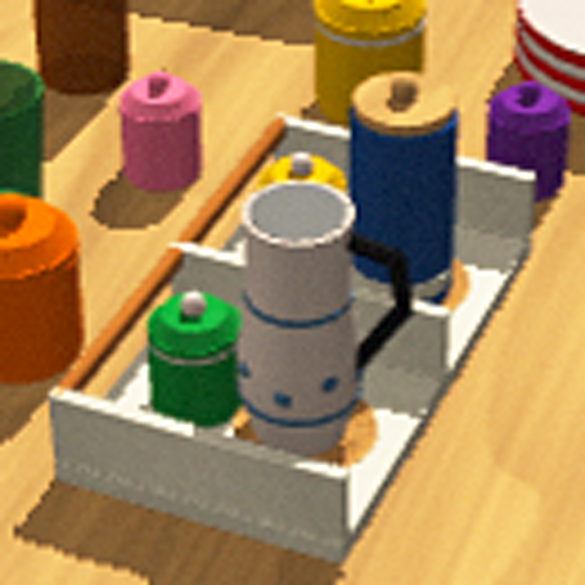

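```bash
python3 - <<'E'
from h import *
tc=lambda u,v:[u/4.8+235-.4,v/4.8+180-.4]; sc=lambda u,v:[u/4.5+250-.4,v/4.5+195-.4]
for k,s,t in [("canknob",(403,93),(553,293)),("yelknob",(302,165),(555,182)),("greenknob",(194,305),(245,159)),("jugrim",(300,213),(227,268)),("railL",(62,390),(106,66)),("railR",(283,122),(708,104)),("fronttopR",(533,180),(690,448))]:
    r=tri(sc(*s),tc(*t)); print(k,r[0].round(1),round(r[1],1))
r=tri((292.6,404.3),(144.4,273.8)); print("coaster",r[0].round(1),r[1], atz("top",(144.4,273.8),6),atz("side",(292.6,404.3),6))
print("canlid top@",atz("top",tc(553,300),140),"yel@",atz("top",tc(555,182),82),"jugrim@",atz("top",tc(227,268),160))
for n in("side","top"): print(n,ray(n,(320,240))[0].round())
E
```

```text
canknob [557.6 -80.7 147.8] 0.8
yelknob [620.5 -87.6  80.6] 0.1
greenknob [629.3  58.6  80.4] 1.3
jugrim [565.9  62.2 158.2] 0.2
railL [677.7 127.2  60.9] 2.2
railR [ 663.5 -165.2   54.5] 3.2
fronttopR [ 497.5 -154.    55.7] 0.4
coaster [493.7 395.4   5.2] 0.10939594852856381 [493.55658416 395.09790307   6.        ] [493.46745294 395.91800219   6.        ]
canlid top@ [555.99253808 -81.25900918 140.        ] yel@ [620.2770715  -87.49967956  82.        ] jugrim@ [565.74923549  62.14769829 160.        ]
side [219. 987. 850.]
top [ 413.   10. 1164.]
```

Call:
send_rows(rows=[[[26.8,50.1,0,-30.4],[26.8,50.1,0,-30.4],[26.8,50.1,0,-30.4],[26.8,50.1,0,-30.4],[26.8,50.1,0,-30.4],[26.8,50.1,0,-30.4],[26.8,50.1,0,-30.4],[26.8,50.1,0,-30.4]]], fingers=1)

```text
clock: 2.57
eef_pos: [444.3, -291.3, 250.7]
orientation: [0.999, -0.035, 0.0, 0.0]
contact_force: [0.6, -1.2, 0.6]
gripper_width: 85.2
grasp_force: 0.0
```

Call:
send_rows(rows=[[[11,20.7,0,0],[11,20.7,0,0],[11,20.7,0,0],[11,20.7,0,0],[11,20.7,0,0],[11,20.7,0,0],[11,20.7,0,0],[11,20.7,0,0]]])

```text
clock: 3.23
eef_pos: [554.2, -84.2, 250.2]
orientation: [0.999, -0.033, -0.0, -0.0]
contact_force: [0.1, -1.8, -0.1]
gripper_width: 85.5
grasp_force: 0.0
```

Call:
send_rows(rows=[[[0.3,0.3,-3,0],[0.3,0.3,-6,0],[0.3,0.3,-9,0],[0.3,0.3,-11,0],[0.3,0.3,-12.8,0],[0.3,0.3,-13.8,0],[0.3,0.3,-13.8,0],[0.3,0.3,-13.8,0]]])

```text
clock: 3.9
eef_pos: [556.6, -84.1, 112.7]
orientation: [0.999, -0.035, -0.0, 0.0]
contact_force: [-0.3, -0.3, 0.9]
gripper_width: 85.5
grasp_force: 0.0
```

```bash
python3 - <<'E'
from h import *
s=bot.read_state(); print(s["eef_pos"],s["contact_force"])
im=optics.get_image("top"); im2=optics.get_image("side")
t=cv2.resize(im[180:290,235:400],None,fx=2.4,fy=2.4,interpolation=cv2.INTER_CUBIC)
u=cv2.resize(im2[180:310,250:400],None,fx=2.4,fy=2.4,interpolation=cv2.INTER_CUBIC)
H=np.zeros((320,780,3),np.uint8);H[:t.shape[0],:t.shape[1]]=t;H[:u.shape[0],400:400+u.shape[1]]=u
cv2.imwrite("pics/g1.png",H[...,::-1])
E
```

```text
[556.63405097 -84.07953631 112.69350138] [-0.25111755 -0.33472236  0.86393702]
```

View pics/g1.png

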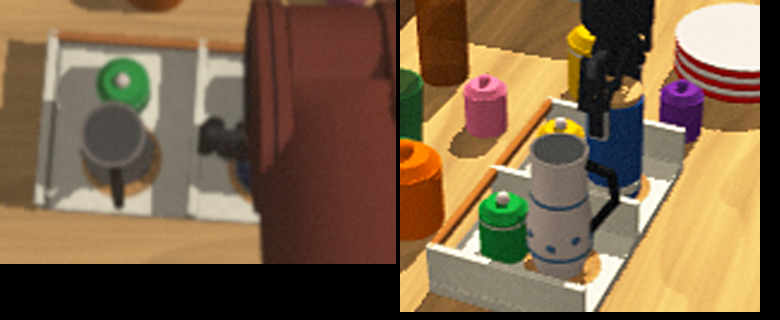

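The pictures show the fingers straddling the canister, with nothing touched.

Call:
send_rows(rows=[[[0,0.2,0,0],[0,0.2,0,0],[0,0.2,0,0]]])

```text
clock: 4.25
eef_pos: [557.1, -81.0, 113.1]
orientation: [0.999, -0.035, 0.001, 0.0]
contact_force: [0.1, -0.1, -0.2]
gripper_width: 85.7
grasp_force: 0.0
```

Call:
send_rows(rows=[[[0,0,0,0],[0,0,0,0],[0,0,0,0],[0,0,0,0],[0,0,0,0],[0,0,0,0],[0,0,0,0],[0,0,0,0]]], fingers=0)

```text
clock: 4.92
eef_pos: [557.1, -81.0, 113.0]
orientation: [0.999, -0.035, 0.0, -0.0]
contact_force: [-0.7, 0.6, 5.9]
gripper_width: 60.7
grasp_force: 65.0
```

Call:
send_rows(rows=[[[0,0,0.3,0],[0,0,1,0],[0,0,2,0],[0,0,3.2,0],[0,0,4.5,0],[0,0,5.6,0],[0,0,6.3,0],[0,0,6.5,0]]])

```text
clock: 5.58
eef_pos: [557.5, -81.3, 179.3]
orientation: [0.999, -0.035, 0.001, 0.0]
contact_force: [0.9, 0.3, -5.1]
gripper_width: 60.7
grasp_force: 66.2
```

Call:
send_rows(rows=[[[-0.8,-0.4,0,0],[-2.5,-1.2,0,0],[-4.8,-2.4,0,0],[-7.2,-3.6,0,0],[-9.6,-4.8,0,0],[-11.4,-5.7,0,0],[-12.5,-6.3,0,0],[-12.8,-6.5,0,0]]])

```text
clock: 6.25
eef_pos: [426.3, -147.5, 176.8]
orientation: [0.999, -0.036, -0.001, 0.0]
contact_force: [0.4, -0.0, -4.6]
gripper_width: 60.9
grasp_force: 66.2
```

Call:
send_rows(rows=[[[0,0,-0.5,0],[0,0,-1.7,0],[0,0,-3.2,0],[0,0,-4.7,0],[0,0,-6,0],[0,0,-6.8,0],[0,0,-7.2,0],[0,0,-7.3,0]]])

```text
clock: 6.92
eef_pos: [428.8, -145.7, 103.6]
orientation: [0.999, -0.035, -0.001, -0.0]
contact_force: [0.8, 0.1, -5.1]
gripper_width: 61.0
grasp_force: 66.2
```

Call:
send_rows(rows=[[[0,0,-0.1,0],[0,0,-0.2,0],[0,0,-0.3,0],[0,0,-0.4,0],[0,0,-0.4,0]]])

```text
clock: 7.33
eef_pos: [428.8, -146.3, 100.5]
orientation: [0.999, -0.035, 0.0, 0.0]
contact_force: [-0.1, -0.2, -4.6]
gripper_width: 60.8
grasp_force: 66.2
```

Call:
send_rows(rows=[[[0,0,-0.1,0],[0,0,-0.2,0],[0,0,-0.2,0],[0,0,-0.2,0]]])

```text
clock: 7.67
eef_pos: [428.7, -146.2, 98.3]
orientation: [0.999, -0.035, -0.0, -0.0]
contact_force: [-0.1, 0.2, -5.6]
gripper_width: 60.8
grasp_force: 66.2
```

Call:
send_rows(rows=[[[0,0,-0.05,0],[0,0,-0.1,0],[0,0,-0.1,0],[0,0,-0.15,0],[0,0,-0.2,0],[0,0,-0.2,0]]])

```text
clock: 8.17
eef_pos: [429.5, -146.2, 97.9]
orientation: [0.999, -0.035, 0.001, 0.0]
contact_force: [-4.8, 3.5, 15.7]
gripper_width: 61.0
grasp_force: 68.1
```

Call:
send_rows(rows=[[[0,0,0.15,0],[0,0,0.15,0]]])

```text
clock: 8.33
eef_pos: [428.9, -146.3, 98.0]
orientation: [0.999, -0.035, 0.0, 0.0]
contact_force: [0.2, 0.7, -0.6]
gripper_width: 61.0
grasp_force: 66.5
```

Call:
send_rows(rows=[[[0,0,0,0],[0,0,0,0],[0,0,0,0],[0,0,0,0],[0,0,0,0],[0,0,0,0]]], fingers=1)

```text
clock: 8.83
eef_pos: [428.8, -146.3, 97.9]
orientation: [0.999, -0.035, 0.0, -0.0]
contact_force: [0.2, -0.2, 0.5]
gripper_width: 85.1
grasp_force: 0.0
```

Call:
send_rows(rows=[[[0,0,1,0],[0,0,3,0],[0,0,6,0],[0,0,9,0],[0,0,11,0],[0,0,12,0],[0,0,12,0],[0,0,12,0]]])

```text
clock: 9.5
eef_pos: [428.6, -146.2, 217.5]
orientation: [0.999, -0.035, 0.0, 0.0]
contact_force: [0.0, 0.2, -0.1]
gripper_width: 85.4
grasp_force: 0.0
```

```bash
python3 - <<'E'
from h import *
im={n:optics.get_image(n) for n in("side","top")}
t=cv2.resize(im["top"][180:300,300:400],None,fx=4,fy=4,interpolation=cv2.INTER_CUBIC)
u=cv2.resize(im["side"][200:320,280:380],None,fx=4,fy=4,interpolation=cv2.INTER_CUBIC)
cv2.imwrite("pics/p1.png",np.hstack([t,u])[...,::-1])
for n in im:
    print(n,[(np.round(d["uv"],1).tolist(),round(d["score"],2)) for d in landmark_of(n,"yellow_pot_center")],[(np.round(d["uv"],1).tolist(),round(d["score"],2)) for d in landmark_of(n,"mat_right")],[(np.round(d["uv"],1).tolist(),round(d["score"],2)) for d in landmark_of(n,"canister_center")])
E
```

```text
side [([331.3, 200.3], 0.81), ([283.1, 222.8], 0.67), ([317.5, 236.5], 0.62), ([365.6, 223.8], 0.59), ([250.7, 253.4], 0.56)] [([336.6, 255.5], 0.79), ([387.3, 258.8], 0.34)] [([394.3, 240.9], 0.88)]
top [([299.5, 166.0], 0.93), ([348.3, 220.0], 0.81), ([434.1, 210.2], 0.79), ([378.3, 173.7], 0.65)] [([344.8, 250.5], 0.94), ([139.0, 321.1], 0.21)] [([376.5, 303.1], 0.67)]
```

View pics/p1.png

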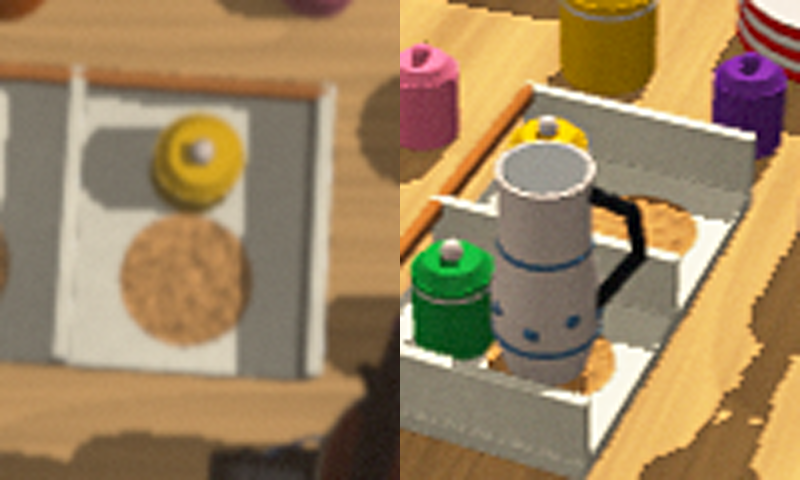

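The pot stands in the middle of its bay (knob ≈(350,217.5) in the top view, unchanged), and the mat is empty at (346,249.6).

Call:
send_rows(rows=[[[3,0.9,0,0],[7,2.1,0,0],[11,3.3,0,0],[15,4.5,0,0],[18,5.5,0,0],[19.2,5.9,0,0],[19.2,5.9,0,0],[19.2,5.9,0,0]]], fingers=0.8)

```text
clock: 10.57
eef_pos: [620.6, -86.9, 216.8]
orientation: [0.999, -0.034, -0.001, -0.0]
contact_force: [-1.1, 0.1, 0.2]
gripper_width: 68.3
grasp_force: 0.0
```

Call:
send_rows(rows=[[[0,0,-2,0],[0,0,-4,0],[0,0,-6,0],[0,0,-8,0],[0,0,-9.5,0],[0,0,-10,0],[0,0,-10,0],[0,0,-10,0]]])

```text
clock: 11.23
eef_pos: [620.5, -87.8, 118.7]
orientation: [0.999, -0.035, 0.0, 0.0]
contact_force: [-0.0, 0.7, 0.1]
gripper_width: 68.0
grasp_force: 0.0
```

Call:
send_rows(rows=[[[0,0,-1,0],[0,0,-2.2,0],[0,0,-3.4,0],[0,0,-4.6,0],[0,0,-5.6,0],[0,0,-6.3,0],[0,0,-6.7,0],[0,0,-6.7,0]]])

```text
clock: 11.9
eef_pos: [620.1, -87.1, 49.6]
orientation: [0.999, -0.035, -0.001, -0.0]
contact_force: [-0.4, -0.9, 0.3]
gripper_width: 68.5
grasp_force: 0.0
```

Call:
send_rows(rows=[[[0,0,0,0],[0,0,0,0],[0,0,0,0],[0,0,0,0],[0,0,0,0],[0,0,0,0],[0,0,0,0],[0,0,0,0]]], fingers=0)

```text
clock: 12.57
eef_pos: [621.3, -87.2, 51.6]
orientation: [0.999, -0.035, 0.001, 0.0]
contact_force: [0.7, 0.1, 6.0]
gripper_width: 50.0
grasp_force: 62.5
```

Call:
send_rows(rows=[[[0,0,0.4,0],[0,0,1.2,0],[0,0,2.6,0],[0,0,4.4,0],[0,0,6.6,0],[0,0,9,0],[0,0,11,0],[0,0,12,0]]])

```text
clock: 13.23
eef_pos: [621.8, -87.3, 174.9]
orientation: [0.999, -0.035, 0.002, 0.0]
contact_force: [1.5, 0.2, -2.2]
gripper_width: 50.1
grasp_force: 62.5
```

Call:
send_rows(rows=[[[0,0,1,0],[0,0,3,0],[0,0,5,0],[0,0,7,0],[0,0,7.8,0],[0,0,8,0]]])

```text
clock: 13.73
eef_pos: [621.2, -87.2, 252.3]
orientation: [0.999, -0.035, 0.001, 0.0]
contact_force: [0.6, -0.1, -2.1]
gripper_width: 50.2
grasp_force: 62.6
```

Call:
send_rows(rows=[[[-0.2,0.8,0,1],[-0.7,2.6,0,2],[-1.4,5.4,0,4],[-2.2,8.4,0,6],[-3.0,11.4,0,8],[-3.8,14.4,0,10],[-4.6,17.4,0,11],[-5.4,20.4,0,12]]])

```text
clock: 14.4
eef_pos: [564.4, 119.9, 249.4]
orientation: [0.997, 0.072, -0.001, -0.0]
contact_force: [0.5, 0.7, -2.8]
gripper_width: 50.0
grasp_force: 62.6
```

Call:
send_rows(rows=[[[-0.8,3,0,1],[-1.6,6,0,2],[-2.4,9,0,3],[-3.2,12,0,4],[-4,15,0,5],[-4.8,18,0,6],[-5.4,20.4,0,7],[-5.8,22,0,8]]])

```text
clock: 15.07
eef_pos: [505.0, 340.9, 249.5]
orientation: [0.99, 0.143, -0.001, -0.0]
contact_force: [-1.0, 0.4, -1.0]
gripper_width: 50.1
grasp_force: 62.6
```

Call:
send_rows(rows=[[[-0.4,1.8,0,0],[-0.9,4,0,0],[-1.1,5.2,-1,0],[-1.1,5.5,-3,0],[-1.1,5.5,-6,0],[-1.1,5.5,-9,0],[-1.1,5.5,-11.5,0],[-1.1,5.5,-13,0]]])

```text
clock: 15.73
eef_pos: [495.8, 390.1, 116.0]
orientation: [0.99, 0.14, -0.002, 0.001]
contact_force: [-0.2, -0.7, -1.9]
gripper_width: 50.3
grasp_force: 62.6
```

Call:
send_rows(rows=[[[0,0,-0.8,0],[0,0,-2,0],[0,0,-3.4,0],[0,0,-4.6,0],[0,0,-5.5,0],[0,0,-6,0],[0,0,-6.2,0],[0,0,-6.2,0]]])

```text
clock: 16.4
eef_pos: [497.7, 391.8, 58.6]
orientation: [0.99, 0.139, -0.0, 0.0]
contact_force: [-0.5, -0.3, -1.2]
gripper_width: 49.9
grasp_force: 62.6
```

Centre over (493.6, 395.4), then lower to z ≈ 44.

Call:
send_rows(rows=[[[-0.3,0.3,0,0],[-0.4,0.4,-0.4,0],[-0.4,0.4,-0.8,0],[-0.4,0.4,-1.1,0],[-0.4,0.4,-1.3,0],[-0.4,0.4,-1.4,0],[-0.4,0.4,-1.4,0]]])

```text
clock: 16.98
eef_pos: [493.7, 395.5, 44.5]
orientation: [0.99, 0.139, -0.0, 0.0]
contact_force: [-0.3, 0.6, -2.6]
gripper_width: 50.4
grasp_force: 62.6
```

Call:
send_rows(rows=[[[0,0,-0.05,0],[0,0,-0.1,0],[0,0,-0.15,0],[0,0,-0.15,0]]])

```text
clock: 17.32
eef_pos: [493.7, 395.8, 43.3]
orientation: [0.99, 0.139, 0.0, -0.0]
contact_force: [-0.5, -0.3, -1.5]
gripper_width: 50.3
grasp_force: 62.6
```

Call:
send_rows(rows=[[[0,0,-0.05,0],[0,0,-0.1,0],[0,0,-0.15,0],[0,0,-0.15,0]]])

```text
clock: 17.65
eef_pos: [493.8, 395.8, 42.6]
orientation: [0.99, 0.139, 0.0, 0.0]
contact_force: [-1.9, -2.7, 4.7]
gripper_width: 50.4
grasp_force: 63.2
```

Call:
send_rows(rows=[[[0,0,0,0],[0,0,0,0],[0,0,0,0],[0,0,0,0],[0,0,0,0],[0,0,0,0]]], fingers=0.85)

```text
clock: 18.15
eef_pos: [493.7, 395.8, 41.8]
orientation: [0.99, 0.139, -0.0, 0.0]
contact_force: [-0.7, 0.3, -0.1]
gripper_width: 72.3
grasp_force: 0.0
```

Call:
send_rows(rows=[[[0,0,0.5,0],[0,0,2,0],[0,0,4.5,0],[0,0,8,0],[0,0,11.5,0],[0,0,14.5,0],[0,0,17,0],[0,0,18,0]]])

```text
clock: 18.82
eef_pos: [494.5, 397.2, 227.8]
orientation: [0.99, 0.139, 0.003, -0.002]
contact_force: [-1.0, 0.5, -0.1]
gripper_width: 72.6
grasp_force: 0.0
```

```bash
python3 - <<'E'
from h import *
im={n:optics.get_image(n) for n in("side","top")}
t=cv2.resize(im["top"][210:390,80:200],None,fx=3.2,fy=3.2,interpolation=cv2.INTER_CUBIC)
u=cv2.resize(im["side"][340:480,220:410],None,fx=2,fy=2,interpolation=cv2.INTER_CUBIC)
v=cv2.resize(im["side"][195:325,280:440],None,fx=2.2,fy=2.2,interpolation=cv2.INTER_CUBIC)
H=np.zeros((580,790,3),np.uint8);H[:t.shape[0],:t.shape[1]]=t;H[:280,400:780]=u;H[285:285+v.shape[0],400:400+v.shape[1]]=v
cv2.imwrite("pics/c1.png",H[...,::-1])
E
```

```text
(no output)
```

View pics/c1.png

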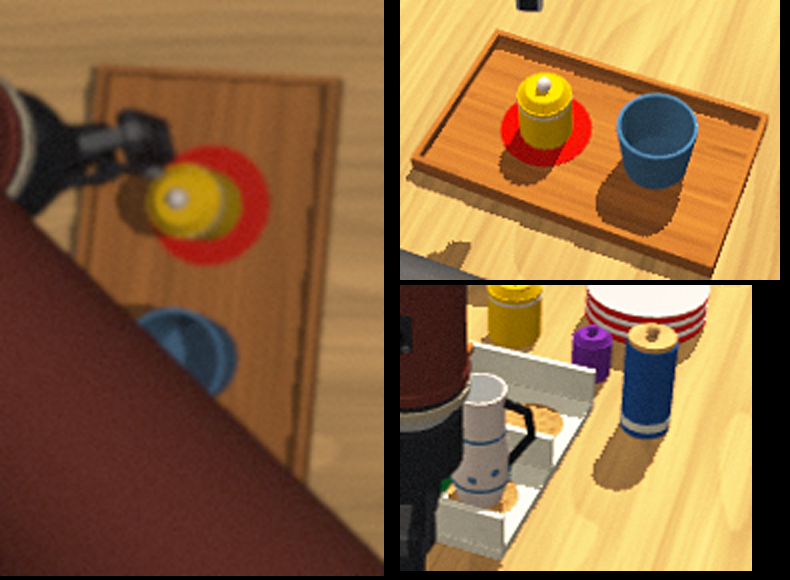

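```bash
python3 - <<'E'
from h import *
a=(135.0,271.6); b=(544/2-200+220-.25,84/2+340-.25)
print(atz("top",a,73),atz("side",b,73),tri(b,a))
E
```

```text
[493.5872036  394.24862575  73.        ] [493.04218307 394.73642761  73.        ] (array([493.42848934, 394.37001296,  72.48638531]), np.float64(0.40531351557047135))
```

The pot stands on the coaster, upright and within 1 mm of its centre. The tray and cup are in place, and the canister stands in front of the rack. Next I fetch the canister.

Call:
send_rows(rows=[[[-0.4,-3.5,0,-3],[-0.9,-7.3,0,-6],[-1.3,-11,0,-9],[-1.8,-15,0,-12],[-2.3,-19,0,-15],[-2.8,-23,0,-17],[-3.3,-27,0,-19],[-3.8,-31,0,-20]]], fingers=1)

```text
clock: 19.58
eef_pos: [454.2, 83.6, 220.5]
orientation: [0.999, -0.036, -0.001, 0.0]
contact_force: [2.1, 0.5, 0.9]
gripper_width: 85.7
grasp_force: 0.0
```

Call:
send_rows(rows=[[[-0.4,-3.5,0,0],[-0.9,-7.3,0,0],[-1.3,-11,0,0],[-1.8,-15,0,0],[-2.3,-19,0,0],[-2.7,-22,0,0],[-2.8,-23.3,0,0],[-2.8,-23.3,0,0]]])

```text
clock: 20.25
eef_pos: [426.0, -150.7, 220.3]
orientation: [0.999, -0.038, -0.001, -0.0]
contact_force: [0.7, -0.2, 0.3]
gripper_width: 85.5
grasp_force: 0.0
```

Correct by (+0.3, +0.4) cm and lower to z = 98 (−12.2).

Call:
send_rows(rows=[[[0.1,0.2,0,0],[0.3,0.4,0,0],[0.3,0.4,-2,0],[0.3,0.4,-5,0],[0.3,0.4,-8,0],[0.3,0.4,-10.2,0],[0.3,0.4,-11.2,0],[0.3,0.4,-11.2,0]]])

```text
clock: 20.92
eef_pos: [429.5, -141.5, 107.7]
orientation: [0.999, -0.034, -0.002, -0.001]
contact_force: [-0.5, 0.1, 0.2]
gripper_width: 85.4
grasp_force: 0.0
```

Call:
send_rows(rows=[[[0,-0.4,0,0],[0,-0.4,-0.4,0],[0,-0.4,-0.8,0],[0,-0.4,-1,0],[0,-0.4,-1,0]]])

```text
clock: 21.33
eef_pos: [430.8, -147.2, 99.9]
orientation: [0.999, -0.035, 0.0, -0.0]
contact_force: [-0.3, -0.8, -0.4]
gripper_width: 85.3
grasp_force: 0.0
```

Call:
send_rows(rows=[[[-0.2,0.1,-0.2,0],[-0.2,0.1,-0.2,0],[-0.2,0.1,-0.2,0]]])

```text
clock: 21.58
eef_pos: [428.6, -146.2, 97.9]
orientation: [0.999, -0.035, -0.0, -0.0]
contact_force: [-0.3, -0.4, -0.4]
gripper_width: 85.2
grasp_force: 0.0
```

Call:
send_rows(rows=[[[0,0,0,0],[0,0,0,0],[0,0,0,0],[0,0,0,0],[0,0,0,0],[0,0,0,0],[0,0,0,0],[0,0,0,0]]], fingers=0)

```text
clock: 22.25
eef_pos: [429.0, -146.1, 98.4]
orientation: [0.999, -0.035, 0.0, -0.0]
contact_force: [-0.3, 1.1, 5.7]
gripper_width: 61.1
grasp_force: 64.8
```

Call:
send_rows(rows=[[[0,0,0.3,0],[0,0,1,0],[0,0,2.2,0],[0,0,3.8,0],[0,0,5.4,0],[0,0,7,0],[0,0,8,0],[0,0,8.3,0]]])

```text
clock: 22.92
eef_pos: [429.4, -146.4, 182.5]
orientation: [0.999, -0.035, 0.001, 0.0]
contact_force: [0.3, 0.1, -4.2]
gripper_width: 61.0
grasp_force: 66.3
```

Back to (557.1, −81.0).

Call:
send_rows(rows=[[[0.8,0.4,0,0],[2.5,1.3,0,0],[4.8,2.5,0,0],[7.2,3.7,0,0],[9.6,4.9,0,0],[11.4,5.8,0,0],[12.5,6.4,0,0],[12.8,6.5,0,0]]])

```text
clock: 23.58
eef_pos: [557.9, -79.0, 179.4]
orientation: [0.999, -0.034, -0.001, -0.001]
contact_force: [-0.4, -0.1, -5.2]
gripper_width: 60.9
grasp_force: 66.2
```

Call:
send_rows(rows=[[[0,0,-0.4,0],[0,0,-1.4,0],[0,0,-2.8,0],[0,0,-4,0],[0,0,-5,0],[0,0,-5.6,0],[0,0,-5.8,0],[0,0,-5.8,0]]])

```text
clock: 24.25
eef_pos: [556.3, -81.4, 122.3]
orientation: [0.999, -0.035, -0.0, -0.0]
contact_force: [0.1, 0.5, -4.8]
gripper_width: 60.5
grasp_force: 66.2
```

Call:
send_rows(rows=[[[0.1,0,-0.2,0],[0.1,0,-0.4,0],[0.1,0,-0.6,0],[0.1,0,-0.7,0],[0.1,0,-0.8,0],[0.1,0,-0.8,0]]])

```text
clock: 24.75
eef_pos: [557.6, -81.2, 114.7]
orientation: [0.999, -0.035, -0.0, 0.0]
contact_force: [-0.9, 0.5, -4.5]
gripper_width: 60.6
grasp_force: 66.2
```

Call:
send_rows(rows=[[[0,0,-0.05,0],[0,0,-0.1,0],[0,0,-0.15,0],[0,0,-0.15,0]]])

```text
clock: 25.08
eef_pos: [557.9, -81.2, 113.6]
orientation: [0.999, -0.035, 0.0, -0.0]
contact_force: [-0.3, -0.3, -3.2]
gripper_width: 60.4
grasp_force: 66.4
```

Call:
send_rows(rows=[[[0,0,-0.05,0],[0,0,-0.05,0],[0,0,-0.1,0],[0,0,-0.1,0]]])

```text
clock: 25.42
eef_pos: [558.2, -81.2, 113.5]
orientation: [0.999, -0.035, 0.001, 0.0]
contact_force: [-3.5, 0.9, 7.5]
gripper_width: 61.0
grasp_force: 67.4
```

Contact. Release, rise and back away.

Call:
send_rows(rows=[[[0,0,0,0],[0,0,0,0],[0,0,0,0],[0,0,0,0],[0,0,0,0],[0,0,0,0]]], fingers=1)

```text
clock: 25.92
eef_pos: [557.7, -81.2, 112.2]
orientation: [0.999, -0.035, -0.0, -0.0]
contact_force: [-0.2, -0.3, 0.0]
gripper_width: 85.8
grasp_force: 0.0
```

Call:
send_rows(rows=[[[0,0,0.5,0],[0,0,2,0],[0,0,5,0],[0,0,8,0],[0,0,11,0],[0,0,13,0],[0,0,14,0],[0,0,14,0]]])

```text
clock: 26.58
eef_pos: [558.7, -81.3, 254.9]
orientation: [0.999, -0.035, 0.002, 0.0]
contact_force: [-0.0, 0.1, 0.4]
gripper_width: 85.7
grasp_force: 0.0
```

Call:
send_rows(rows=[[[-2,-3,0,0],[-4,-6,0,0],[-6,-9,0,0],[-8,-12,0,0],[-10,-15,0,0],[-11,-18,0,0],[-11,-19,0,0],[-11,-19,0,0]]])

```text
clock: 27.25
eef_pos: [445.8, -274.2, 250.6]
orientation: [0.999, -0.038, -0.001, -0.0]
contact_force: [-0.3, -0.2, -0.2]
gripper_width: 85.1
grasp_force: 0.0
```

```bash
python3 - <<'E'
from h import *
s=bot.read_state(); print(s["clock"],s["eef_pos"],s["contact_force"])
im={n:optics.get_image(n) for n in("side","top")}
t=cv2.resize(im["top"][180:380,90:400],None,fx=1.9,fy=1.9,interpolation=cv2.INTER_CUBIC)
u=im["side"][190:,215:425]
H=np.zeros((400,800,3),np.uint8);H[:t.shape[0],:t.shape[1]]=t;H[:290,590:]=u
cv2.imwrite("pics/f1.png",H[...,::-1])
E
```

```text
27.25 [ 445.84037332 -274.16957613  250.60055519] [-0.25494135 -0.16384366 -0.24799633]
```

View pics/f1.png

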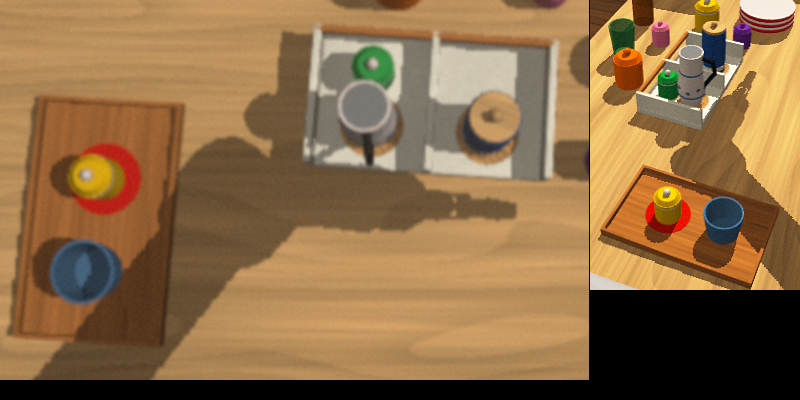

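The canister is back: its lid is at ≈(349.5,242.6), against (350.2,242.5) at the start. The pot stands on the coaster, and the jug, green pot, tray and cup have not moved.

```bash
python3 -c "
from h import *
print(ticket.hand_in())"
```

```text
the job is handed in; nothing more can be done
None
```

I handed the job in at about 27 s: the yellow pot stands upright about 1 mm from the coaster's centre, the canister is back within about 2 mm of its start, and the last pictures show the jug, green pot, tray, cup and plates unmoved; the hand-in gave no verdict.

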